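Switch on the repair bench in the safe order

ROBOT

A 6-joint arm with a two-finger parallel gripper is mounted at the origin on the work surface. World frame = base frame: x ahead of the robot, y to its left, z up, the work surface at z = 0. Lengths are in mm, angles in rad, forces in N, time in s.
With the tool pointing down it reaches from about 300 to 775 mm from the base axis. Payload 14.6 kg.
Tool frame: the origin (TCP) lies on the centre line of the jaws, within the pads' length; the fingertips stand 11 mm ahead of it and the grasp point (between the pads) lies 8 mm behind it; x points along the fingers, y is the direction in which the jaws open and shut, and the axes are right-handed (so a half turn about x gives the same grasp; the last joint's range is limited). The gripper opens to 94 mm and grips with 3 to 60 N. Pads are 16 mm wide; open, the fingers measure 119 mm over their backs; the gripper's body (75 mm by 177 mm) begins 78 mm behind the grasp point.
Start: joints at [-1.325, 0.3, 1.521, -0, 1.321, -0.067], TCP at [169.241, -523.304, 216.446] pointing down, gripper open.
Joint ranges: [-3.03, 3.03], [-0.79, 2.21], [0.23, 2.52], [-1.04, 4.18], [0, 3.07], [-2.55, 2.55]. Speed limits (rad/s): [2.22, 2.22, 2.57, 3.14, 3.14, 3.14].

INTERFACE

Orientations are given as [roll, pitch, yaw] about the fixed x, y, z axes, in that order (R = Rz(yaw) Ry(pitch) Rx(roll)).
In Python, from cell import manip gives the robot as it stands.
- The arm moves only by the shell command python3 -m handwheel 'ROWS' [OPENING] [FORCE]. ROWS is JSON, a list of rows, each a list of 2 entries, a list of its own where there are three numbers: the shift along the tool's x, y, z in mm, then the turn about the tool's x in rad. In form: [[[x, y, z], spin], ...]. A call has exactly 10 rows; each row shifts and turns the commanded pose from where the row before left it, along the tool's axes as they then stand; what a row does not reach is not made up. A row lasts 1/8 s, in which the tool goes at most 62.5 mm and 10.7 degrees, less where a joint would pass 70% of its speed; a pose out of reach is approached as far as the arm can. A call with a gripper value outside its range is refused whole. OPENING is the closure in counts, from 0 (fully open) to 255 (shut), set as the call begins (- or left out, the last holds). The fingers move at their own pace and stop on an object; FORCE is the grip in N (left out, the last holds). Time passes only in rows, so rows that do not move let the fingers close, or fill a call up. It gives the time, the measured TCP pose, the force and the opening at its end, in the units of the state.
- manip.read_state(): the state, without advancing time (a new reading comes with each control period).
- manip.camera(name): name is "side" or "top" or "wrist"; returns a dict with "pixels" (384x512x3 uint8, red, green, blue), "z_map" (384x512 float32, mm along the optical axis (not along the pixel's ray), 0 where there is no reading), "mtx" (3x3 intrinsics, pixels), "k1" (the pictures are not rectified: a ray, as slopes to the right and down, at radius r is drawn at 1 + k1 r^2 times it, then the intrinsics apply), "xyz" and "orientation" of the camera in the world. Camera axes: x right, y up, looking along -z (the intrinsics and any distortion apply to the point x, -y, -z); pixel columns grow to the right and rows downward; lengths in mm; the calibration is good to about 2 mm. A picture is of the moment at which its call begins.
- manip.sign_off(): hands the job in, once; it reports no verdict.
Trained networks look in the newest picture that a camera, given by its name, has taken for a name from the list of things; names that differ only in an ending like _2 or _b are one class to them, and where a whole thing is asked for, a point or a joint stands for the part that bears it (a point fixed in the world has none). Each returns a list of dicts, best first, with "confidence" (0 to 1); they miss things now and then, are a little off and sometimes report something else, mostly with a low value. They report only what shows in the picture. A call takes as long as a camera call. They do not tell look-alikes from the thing itself.
- manip.cut_out(target, camera): "region" (384x512 bool, what is visible of it) and "centre" ([column, row] in pixels, amid what is visible of it).
The state is a dict: "clock": time; "joints": joint angles; "qd": joint speeds; "effort": joint torques, N m; "eef_pos": TCP position; "eef_rot": TCP orientation; "wrist_force": force on the tool from outside, world axes, zero at the start; "moment": the same for the moment, N m; "finger_gap": finger opening in mm.
Only numpy, scipy, OpenCV 4.12 (cv2) and the standard library are available. Lean on these libraries where they do the work, as an engineer would, in place of code of your own. Each camera call takes 0.05 s, during which the arm holds its last target. There are 200 camera calls.

TASK

Switch this repair bench on in the safe order: press down the black key on the power strip first, then the one on the fume extractor, then the one on the soldering station, so that all three stay in; leave the hot-air station switched off. Just press each key lightly with the fingertips: do not push hard, do not pick up, tip or shove any of the equipment, and do not disturb the things lying around.

Things in the scene. Friction and masses are not known exactly. Their poses are not given: they have to be found in the camera images.
- strip: Power strip, long white bar 52 x 300 x 45 mm, loose on the bench, 0.6 kg, with four round grey sockets and one black key near its left (+y) end. Origin: centre of the underside; its length runs along its y, z up.
- strip_key_top (a point): Centre of the top face of the power strip's black key (24 mm along x, 34 mm along y), 115 mm from the strip's middle towards +y and 61 mm above the bench; it moves down with the key. 16 mm above the housing's top when up, 8 mm when fully down.
- strip_key (a joint): Travel of the power strip's key in m: 0 up (off), 0.008 fully down. Light friction key: starts to move at about 3 N, needs about 5.4 N at the bottom, and stays where it is left. Its soft rubber cap squashes by another 0.4 mm per N under the finger and springs back when let go. Counts as on from 0.004.
- extractor: Fume extractor, grey box 130 x 120 x 115 mm, loose, 1.3 kg, with large round dark grilles (94 mm) on front and back and one (80 mm) on top behind its key. Origin: centre of the underside; x to its back, y to its left seen from the robot, z up (its front looks roughly towards the robot). 
- extractor_key_top (a point): Centre of the top face of the fume extractor's black 26 mm square key, on top near the front (43 mm ahead of the centre), 131 mm above the bench; it moves down with the key. 16 mm above the housing's top when up, 8 mm when fully down.
- extractor_key (a joint): Travel of the fume extractor's key in m: 0 up (off), 0.008 fully down. Light friction key: starts to move at about 3 N, needs about 5.4 N at the bottom, and stays where it is left. Its soft rubber cap squashes by another 0.4 mm per N under the finger and springs back when let go. Counts as on from 0.004.
- solder: Soldering station, grey box 130 x 120 x 95 mm, loose, 1.5 kg; on its top, at the back, lies a thin soldering iron (black handle 15 mm thick) in a wire coil, up to 30 mm above the top; front with dark display and one knob. Origin: centre of the underside; x to its back, y to its left seen from the robot, z up (its front looks roughly towards the robot). 
- solder_key_top (a point): Centre of the top face of the soldering station's black 26 mm square key, on top near the front (43 mm ahead of the centre), 111 mm above the bench; it moves down with the key. 16 mm above the housing's top when up, 8 mm when fully down.
- solder_key (a joint): Travel of the soldering station's key in m: 0 up (off), 0.008 fully down. Light friction key: starts to move at about 3 N, needs about 5.4 N at the bottom, and stays where it is left. Its soft rubber cap squashes by another 0.4 mm per N under the finger and springs back when let go. Counts as on from 0.004.
- hotair: Hot-air station, to be left off: grey box 130 x 120 x 95 mm, loose, 1.5 kg; on its top, at the back, lies a fat black hot-air gun (36 mm thick) with a steel nozzle (22 mm), up to 44 mm above the top; front with two knobs. Origin: centre of the underside; x to its back, y to its left seen from the robot, z up (its front looks roughly towards the robot). 
- hotair_key_top (a point): Centre of the top face of the hot-air station's black 26 mm square key, on top near the front, 111 mm above the bench; not to be pressed; it moves down with the key. 16 mm above the housing's top when up, 8 mm when fully down.
- hotair_key (a joint): Travel of the hot-air station's key in m: 0 up (off), 0.008 fully down. Light friction key: starts to move at about 3 N, needs about 5.4 N at the bottom, and stays where it is left. Its soft rubber cap squashes by another 0.4 mm per N under the finger and springs back when let go. Counts as on from 0.004.
- cup: Bystander: grey cup, 64 mm across, 85 mm high, between two of the devices. Origin: centre of the underside.
- reel: Bystander: metal solder reel, 56 mm across, 36 mm high, between two of the devices. Origin: centre of the underside.
- meter: Bystander: orange multimeter lying flat, 150 x 75 x 37 mm. Origin: centre of the underside.
- tray: Bystander: blue parts tray with four pockets, 130 x 90 x 30 mm. Origin: centre of the underside.
- driver: Bystander: screwdriver with orange handle, 190 mm long, 26 mm thick, lying to the right of the strip. Origin: its middle, on the bench.
- cutters: Bystander: side cutters with orange handles, 130 mm long, 12 mm high. Origin: near the middle, on the bench.
Mind the look-alikes: they are no part of the job. What is shaped like the extractor but purple is not meant.

How it is judged (in metres and radians):
On the way, in this order (a step that is already met when the one before it is completed fails the run):
1. the power strip's key is pressed in while the extractor and soldering station are still off (value of joint strip_key above 0.004 m and value of joint each of extractor_key, solder_key below 0.004 m), for 0.1 s.
2. then the fume extractor's key is pressed in while the soldering station is still off (value of joint each of strip_key, extractor_key above 0.004 m and value of joint solder_key below 0.004 m), for 0.1 s.
3. then the soldering station's key is pressed in (value of joint each of strip_key, extractor_key, solder_key above 0.004 m), for 0.1 s.
At the end, for the whole second after the job is handed in: The keys of the power strip, fume extractor and soldering station are each pressed in by more than 4 of their 8 mm and stay so, the hot-air station's key by less than 4 mm; all four devices stand flat, at rest, within 20 mm of where they were, the bystanders within 30 mm (all of step 3 and value of joint hotair_key below 0.004 m and distance of each of strip, extractor, solder, hotair from where it was at the start of the episode below 0.02 m and angle between each of strip, extractor, solder, hotair's own z axis and vertical below 0.05 rad and linear speed of each of strip, extractor, solder, hotair below 0.02 m/s and distance of each of cup, reel, meter, tray, driver, cutters from where it was at the start of the episode below 0.03 m); the robot touches nothing.
It fails at once if the fume extractor switched on before the power strip, or the soldering station before the fume extractor ((value of joint extractor_key above 0.004 m and value of joint strip_key below 0.004 m) or (value of joint solder_key above 0.004 m and value of joint extractor_key below 0.004 m)).
It fails at once if the hot-air station switched on (value of joint hotair_key above 0.004 m).
It fails at once if a device pressed harder than 20 N (contact force between any of the fingers, the arm and strip above 20 N or contact force between any of the fingers, the arm and extractor above 20 N or contact force between any of the fingers, the arm and solder above 20 N or contact force between any of the fingers, the arm and hotair above 20 N).
It fails at once if a device lifted more than 8 mm, tipped, or shoved or carried more than 20 mm (height (world z) of any of strip, extractor, solder, hotair above 0.008 m or angle between any of strip, extractor, solder, hotair's own z axis and vertical above 0.1 rad or distance of any of strip, extractor, solder, hotair from where it was at the start of the episode above 0.02 m).
It fails at once if a bystander moved more than 30 mm or lifted (distance of any of cup, reel, meter, tray, driver, cutters from where it was at the start of the episode above 0.03 m).
It also fails if it takes over 54 s, if anything falls off the work surface, if the arm or the gripper's body presses on something with over 40 N, if the wrist force passes 120 N, or if a joint passes its speed limit or range.

## Working session

There is one attempt and no reset: what is moved stays moved. The work goes in short steps, Python scripts to look and compute and a shell command to move; the robot and the scene stay as the last step left them, time stands still between calls to the robot, and variables do not carry over. Pictures are saved under pics/ and viewed, about 8 in all and at most 12, crops included, and the job is handed in when it is done.

```bash
mkdir -p pics
cat > h.py <<'E'
import numpy as np, cv2
from scipy.spatial.transform import Rotation as R
from cell import manip
def world(c,mask):
    v,u=np.nonzero(mask&(c["z_map"]>0)); z=c["z_map"][v,u]
    K=np.array(c["mtx"]); 
    p=cv2.undistortPoints(np.stack([u,v],1).astype(np.float64)[:,None],K,np.array([c["k1"],0,0,0,0.]))[:,0]
    P=np.stack([p[:,0]*z,-p[:,1]*z,-z],1)
    o=np.array(c["orientation"]); 
    M=o if o.shape==(3,3) else R.from_euler("xyz",o).as_matrix()
    return P@M.T+np.array(c["xyz"]),(u,v)
def save(c,n): cv2.imwrite("pics/"+n,cv2.cvtColor(c["pixels"],cv2.COLOR_RGB2BGR))
E
python3 - <<'E'
from h import *
s=manip.read_state(); print(s)
for cam in("top","side"):
    c=manip.camera(cam); save(c,cam+"0.png"); print(cam,c["xyz"],c["orientation"],c["k1"],c["mtx"])
    for n in("strip","strip_key_top","extractor","extractor_key_top","solder","solder_key_top","hotair","hotair_key_top"):
        for d in manip.cut_out(n,cam)[:4]:
            w,_=world(c,d["region"])
            if len(w)==0: continue
            hi=w[w[:,2]>np.percentile(w[:,2],95)-6]
            print(n,round(d["confidence"],2),np.round(d["centre"]),len(w),np.median(w,0).round(),hi.mean(0).round())
E
```

```text
{'clock': 0.0, 'joints': array([-1.32458167e+00,  3.00450545e-01,  1.52159389e+00, -1.32273905e-05,
        1.32070821e+00, -6.66087133e-02]), 'qd': array([-1.06140639e-05, -3.07515129e-04, -3.97243610e-04,  1.54222237e-03,
       -9.08441381e-05, -1.90447569e-04]), 'effort': array([ 7.69855487e-04, -5.31806982e+01, -3.52738130e+01,  7.08738528e-02,
        2.43731408e-02, -6.63913033e-05]), 'eef_pos': array([ 169.18688274, -523.06036036,  215.89218375]), 'eef_rot': array([-1.62636048,  1.56963627,  1.82805882]), 'wrist_force': array([ 1.50469147, -0.81779773,  0.68816387]), 'moment': array([0.00461263, 0.01297267, 0.0381237 ]), 'finger_gap': 94.14954794192798}
top [ 165.3901813   -35.21890249 1336.09174649] [ 0.20071124  0.00549235 -1.64482795] -0.1785168034876721 [[455.61262001   0.         257.10160777]
 [  0.         455.61262001 187.09956078]
 [  0.           0.           1.        ]]
strip 0.81 [219. 183.] 1934 [449.  59.  46.] [447. 101.  55.]
strip_key_top 0.48 [244. 125.] 86 [589. -14. 111.] [590. -15. 112.]
strip_key_top 0.44 [182. 187.] 87 [438. 171.  61.] [439. 172.  63.]
[... 713 characters left out ...]
  0.         476.29002497 195.60315011]
 [  0.           0.           1.        ]]
strip 0.83 [252. 190.] 1802 [449.  35.  43.] [455.  47.  46.]
strip 0.56 [235. 157.] 76 [440. 167.  58.] [441. 170.  60.]
extractor 0.96 [372. 242.] 3487 [ 644. -302.  110.] [ 659. -277.  115.]
extractor 0.86 [230. 315.] 295 [ 254. -339.   51.] [ 236. -398.  202.]
extractor_key_top 0.55 [359. 230.] 127 [ 617. -272.  127.] [ 619. -269.  128.]
extractor_key_top 0.15 [323. 315.] 2136 [ 470. -394.    5.] [ 469. -398.   27.]
solder 0.81 [318. 185.] 2513 [621. -52.  90.] [640. -16. 114.]
solder_key_top 0.5 [304. 173.] 92 [590. -19. 108.] [591. -17. 109.]
hotair 0.63 [278. 127.] 1933 [619. 225.  88.] [657. 270. 132.]
```

View pics/top0.png

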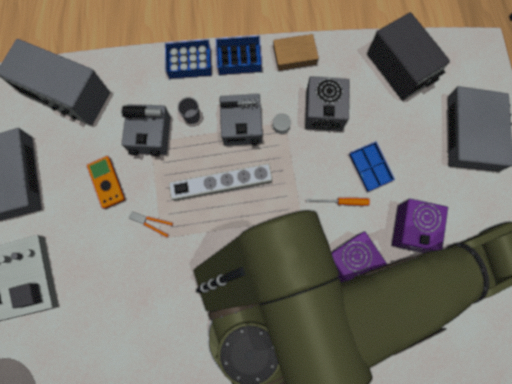

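View pics/side0.png

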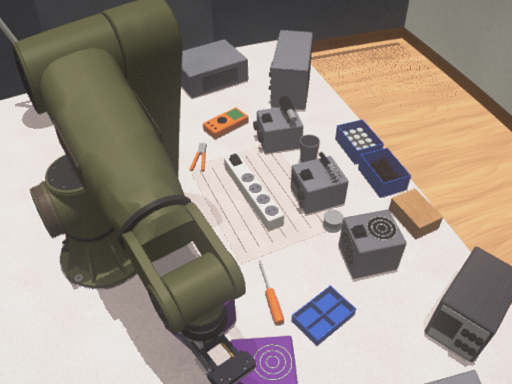

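The top view shows the strip key at (181,187), the grey extractor key at (328,111), the soldering station (thin iron) key at (241,128), and the hot-air station (fat gun) at (145,130). The purple look-alikes are at (358,256) and (420,225). The side view agrees.

```bash
cat >> h.py <<'E'
def to(p,s=None):
    s=s or manip.read_state(); M=R.from_euler("xyz",s["eef_rot"]).as_matrix()
    d=M.T@(np.array(p,float)-s["eef_pos"])
    print("clock",round(s["clock"],2),"tcp",s["eef_pos"].round(1),"F",s["wrist_force"].round(1),"gap",round(s["finger_gap"],1),"tool delta",d.round(1)); return M
E
python3 - <<'E'
from h import *
print(to([435,165,216]).round(3))
E
```

```text
clock 0.9 tcp [ 169.3 -523.3  216.4] F [-0.8  0.4  0.1] gap 93.6 tool delta [ 5.000e-01 -5.731e+02 -4.647e+02]
[[ 0.     0.308 -0.951]
 [ 0.    -0.951 -0.308]
 [-1.    -0.    -0.   ]]
```

```bash
python3 -m handwheel '[[[0,-28,-22],0],[[0,-28,-22],0],[[0,-28,-22],0],[[0,-28,-22],0],[[0,-28,-22],0],[[0,-28,-22],0],[[0,-28,-22],0],[[0,-28,-22],0],[[0,-28,-22],0],[[0,-28,-22],0]]' 255 10
python3 -m handwheel '[[[0,-32,-27],0],[[0,-32,-27],0],[[0,-32,-27],0],[[0,-32,-27],0],[[0,-32,-27],0],[[0,-32,-27],0],[[0,-32,-27],0],[[0,-32,-27],0],[[0,-20,-20],0],[[0,0,0],0]]'
python3 - <<'E'
from h import *
to([439,172,120])
for cam in("wrist","top"):
    c=manip.camera(cam); save(c,cam+"1.png"); print(cam,c["xyz"])
    for n in("strip_key_top","extractor_key_top","solder_key_top","hotair_key_top"):
        for d in manip.cut_out(n,cam)[:3]:
            w,_=world(c,d["region"])
            if len(w)==0: continue
            hi=w[w[:,2]>np.percentile(w[:,2],90)-4]
            print(n,round(d["confidence"],2),np.round(d["centre"]),len(w),np.median(w,0).round(1),((hi.max(0)+hi.min(0))/2).round(1),np.ptp(hi,axis=0).round())
E
```

```text
clock: 2.15
eef_pos: [292.7, -188.1, 216.6]
eef_rot: [2.207, 1.57, -0.622]
wrist_force: [0.6, 0.4, -0.1]
finger_gap: 0.5
clock: 3.4
eef_pos: [432.2, 147.2, 216.1]
eef_rot: [-0.212, 1.57, -3.039]
wrist_force: [-0.5, 0.1, 0.2]
finger_gap: 0.6
clock 3.4 tcp [432.2 147.2 216.1] F [-0.5  0.1  0.2] gap 0.6 tool delta [ 96.1 -21.5 -14.2]
wrist [498.03163627 166.62739613 383.88102602]
strip_key_top 0.87 [231. 166.] 816 [444.8 172.4  60.2] [444.5 172.3  60. ] [25. 35.  5.]
extractor_key_top 0.17 [234. 164.] 861 [444.8 172.5  60.1] [443.8 172.3  60. ] [26. 35.  6.]
extractor_key_top 0.17 [202.  13.] 3063 [562.5 236.2  62.8] [567.9 236.5  93.4] [19. 42.  7.]
solder_key_top 0.71 [497.  74.] 1184 [590.7  -9.1 109.9] [593.4 -14.1 110. ] [26. 26.  5.]
top [ 165.3901813   -35.21890249 1336.09174649]
extractor_key_top 0.64 [422. 240.] 69 [ 233.3 -483.6  130.9] [ 233.5 -484.3  134.5] [23. 21.  7.]
extractor_key_top 0.39 [370. 273.] 91 [ 150.3 -326.4  131.5] [ 150.3 -326.   134.3] [29. 27.  8.]
```

View pics/wrist1.png

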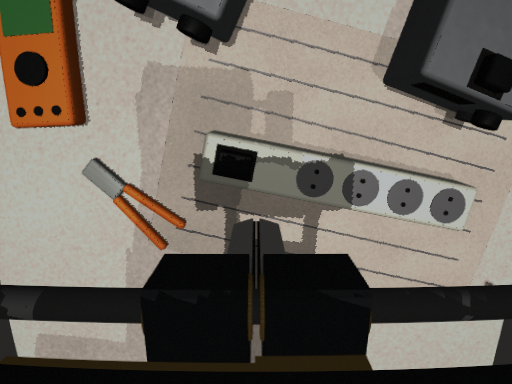

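Run:
```python
from h import *
to([442.5,172,72])
```

```text
clock 3.9 tcp [432.  145.8 216.6] F [-1.1 -0.4  0.5] gap 0.5 tool delta [144.6 -21.7 -18. ]
```

The wrist view shows the strip key at (235,163), ahead of the fingertips at (256,222). Cutters and meter are clear of the path. I'll go to 10 mm above the key.

```bash
python3 -m handwheel '[[[0,-11,-9],0],[[0,-10,-9],0],[[25,0,0],0],[[30,0,0],0],[[30,0,0],0],[[25,0,0],0],[[15,0,0],0],[[8,0,0],0],[[0,0,0],0],[[0,0,0],0]]'
python3 - <<'E'
from h import *
to([442.5,172,72])
c=manip.camera("wrist"); save(c,"wrist2.png")
for d in manip.cut_out("strip_key_top","wrist")[:2]:
    w,_=world(c,d["region"]); print(d["confidence"],d["centre"],np.median(w,0),(w.max(0)+w.min(0))/2,np.ptp(w,axis=0))
E
```

```text
clock: 5.15
eef_pos: [443.1, 171.7, 84.2]
eef_rot: [-3.137, 1.57, 0.318]
wrist_force: [-0.3, 0.6, 0.1]
finger_gap: 0.5
clock 5.15 tcp [443.1 171.7  84.2] F [-0.3  0.6  0.1] gap 0.5 tool delta [12.2 -0.4  0.5]
0.83 [246.8, 214.1] [452.70108409 178.23557052  59.64769327] [444.23890619 171.76679058  63.73588126] [26.51280614 36.76048592 39.2174078 ]
```

View pics/wrist2.png

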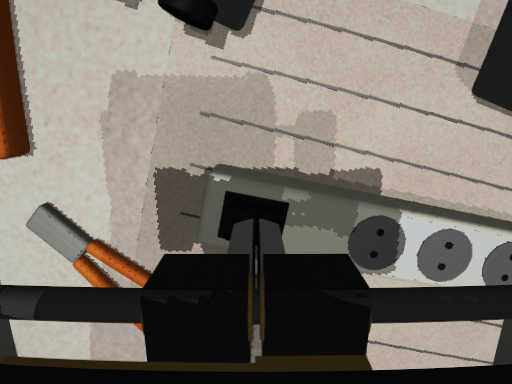

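The fingertips sit over the middle of the key (key columns 222–288, fingers at 256). Now pressing slowly.

```bash
python3 -m handwheel '[[[5,0,0],0],[[4,0,0],0],[[2,0,0],0],[[1.5,0,0],0],[[1.5,0,0],0],[[1,0,0],0],[[1,0,0],0],[[1,0,0],0],[[0,0,0],0],[[0,0,0],0]]'
```

```text
clock: 6.5
eef_pos: [442.6, 171.5, 66.4]
eef_rot: [0.111, 1.571, -2.718]
wrist_force: [-2.5, -1.2, 3.8]
finger_gap: 0.3
```

```bash
python3 -m handwheel '[[[1,0,0],0],[[1,0,0],0],[[1,0,0],0],[[1,0,0],0],[[0.5,0,0],0],[[0,0,0],0],[[0,0,0],0],[[0,0,0],0],[[0,0,0],0],[[0,0,0],0]]'
```

```text
clock: 7.75
eef_pos: [442.7, 171.6, 62.0]
eef_rot: [2.97, 1.571, 0.141]
wrist_force: [-3.4, -1.1, 5.9]
finger_gap: 0.3
```

```bash
python3 -m handwheel '[[[-5,0,0],0],[[-20,0,0],0],[[-40,0,0],0],[[-45,0,0],0],[[-45,0,0],0],[[0,20,-1],0],[[0,35,-2],0],[[0,40,-2],0],[[0,40,-2],0],[[0,40,-2],0]]'
python3 -m handwheel '[[[0,40,-2],0],[[0,40,-2],0],[[0,40,-2],0],[[0,40,-2],0],[[0,40,-2],0],[[0,40,-3],0],[[0,30,-3],0],[[0,12,-2],0],[[0,0,0],0],[[0,0,0],0]]'
python3 - <<'E'
from h import *
to([618,-270,142])
for cam in("wrist","top"):
    c=manip.camera(cam); save(c,cam+"3.png"); print(cam,c["xyz"])
    for n in("strip_key_top","extractor_key_top","solder_key_top","hotair_key_top"):
        for d in manip.cut_out(n,cam)[:3]:
            w,_=world(c,d["region"])
            if len(w)==0: continue
            hi=w[w[:,2]>np.percentile(w[:,2],90)-4]
            print(n,round(d["confidence"],2),np.round(d["centre"]),len(w),np.median(w,0).round(1),((hi.max(0)+hi.min(0))/2).round(1),np.ptp(hi,axis=0).round())
E
```

```text
clock: 9.0
eef_pos: [505.6, 6.6, 217.1]
eef_rot: [2.895, 1.57, 0.066]
wrist_force: [-0.0, 0.6, -0.1]
finger_gap: 0.7
clock: 10.25
eef_pos: [609.0, -253.9, 217.2]
eef_rot: [-3.006, 1.571, 0.449]
wrist_force: [-0.3, -0.8, 0.2]
finger_gap: 0.3
clock 10.25 tcp [ 609.  -253.9  217.2] F [-0.3 -0.8  0.2] gap 0.3 tool delta [75.2 18.1 -3.6]
wrist [ 674.68511765 -234.57187506  384.91968572]
extractor_key_top 0.69 [277. 189.] 1092 [ 623.9 -267.   130.1] [ 622.8 -267.8  129.9] [27. 28.  5.]
solder_key_top 0.55 [  7. 128.] 228 [596.5 -28.1 100.1] [595.7 -26.4 103.9] [23.  7.  6.]
hotair_key_top 0.73 [  6. 130.] 253 [597.6 -28.   99.8] [594.9 -26.4 103.8] [25.  7.  6.]
top [ 165.3901813   -35.21890249 1336.09174649]
extractor_key_top 0.4 [423. 238.] 112 [ 234.  -487.5  131.1] [ 233.4 -487.4  134.8] [28. 27.  9.]
solder_key_top 0.59 [242. 126.] 83 [589.2 -14.4 111.6] [589.7 -14.3 114.6] [26. 24.  8.]
hotair_key_top 0.6 [141. 136.] 85 [583.8 274.4 110.6] [585.4 275.1 114.2] [24. 24.  7.]
```

View pics/wrist3.png

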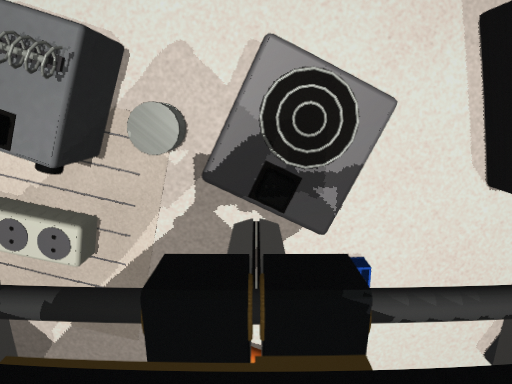

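The wrist view shows the grey extractor with its key at (277,189), and the fingertips at (256,222). The shift needed is about tool (0, 17.7, −7.4).

```bash
python3 -m handwheel '[[[0,9,-4],0],[[0,8.5,-3.5],0],[[20,0,0],0],[[22,0,0],0],[[14,0,0],0],[[7,0,0],0],[[0,0,0],0],[[0,0,0],0],[[0,0,0],0],[[0,0,0],0]]'
python3 - <<'E'
from h import *
to([621.5,-268.5,142])
c=manip.camera("wrist"); save(c,"wrist4.png")
E
```

```text
clock: 12.0
eef_pos: [621.6, -269.4, 154.3]
eef_rot: [2.419, 1.57, -0.409]
wrist_force: [-0.6, -0.7, 0.3]
finger_gap: 0.7
clock 12.0 tcp [ 621.6 -269.4  154.3] F [-0.6 -0.7  0.3] gap 0.7 tool delta [12.3 -0.9 -0.1]
```

View pics/wrist4.png

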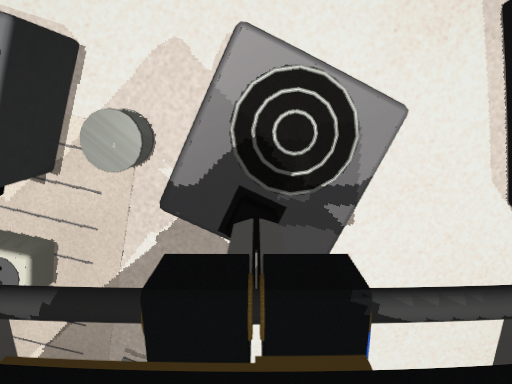

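The fingertips are over the key (its visible corners are at about (243,186) and (285,208)). Now pressing.

```bash
python3 -m handwheel '[[[5,0,0],0],[[4,0,0],0],[[3,0,0],0],[[2,0,0],0],[[1.5,0,0],0],[[1,0,0],0],[[1,0,0],0],[[1,0,0],0],[[0,0,0],0],[[0,0,0],0]]'
```

```text
clock: 13.3
eef_pos: [621.5, -269.3, 135.5]
eef_rot: [-2.537, 1.571, 0.917]
wrist_force: [-4.4, 2.1, 4.4]
finger_gap: 0.3
```

```bash
python3 -m handwheel '[[[1,0,0],0],[[1,0,0],0],[[1,0,0],0],[[0.5,0,0],0],[[0,0,0],0],[[0,0,0],0],[[0,0,0],0],[[0,0,0],0],[[0,0,0],0],[[0,0,0],0]]'
```

```text
clock: 14.55
eef_pos: [621.6, -269.3, 132.1]
eef_rot: [2.314, 1.571, -0.515]
wrist_force: [-3.3, 1.5, 5.4]
finger_gap: 0.5
```

```bash
python3 -m handwheel '[[[-5,0,0],0],[[-15,0,0],0],[[-30,0,0],0],[[-34,0,0],0],[[0,-25,-5],0],[[0,-40,-8],0],[[0,-45,-9],0],[[0,-45,-9],0],[[0,-45,-9],0],[[0,-30,-5],0]]'
python3 - <<'E'
from h import *
to([590,-15,122])
c=manip.camera("wrist"); save(c,"wrist5.png")
for n in("solder_key_top","extractor_key_top"):
        for d in manip.cut_out(n,"wrist")[:3]:
            w,_=world(c,d["region"])
            if len(w)==0: continue
            hi=w[w[:,2]>np.percentile(w[:,2],90)-4]
            print(n,round(d["confidence"],2),np.round(d["centre"]),len(w),np.median(w,0).round(1),((hi.max(0)+hi.min(0))/2).round(1),np.ptp(hi,axis=0).round())
E
```

```text
clock: 15.8
eef_pos: [593.5, -34.7, 217.0]
eef_rot: [2.8, 1.57, -0.027]
wrist_force: [0.5, -0.1, 0.4]
finger_gap: 0.5
clock 15.8 tcp [593.5 -34.7 217. ] F [ 0.5 -0.1  0.4] gap 0.5 tool delta [ 95.  -19.9  -2.7]
solder_key_top 0.62 [234. 185.] 910 [595.8 -14.8 110.1] [594.5 -14.9 110. ] [26. 26.  5.]
extractor_key_top 0.64 [507. 244.] 445 [ 620.2 -258.   122. ] [ 622.4 -263.   121.9] [27. 21.  5.]
extractor_key_top 0.29 [471. 181.] 12997 [ 657.7 -218.7  100.1] [ 659.  -246.2  118. ] [122.  80.  13.]
```

View pics/wrist5.png

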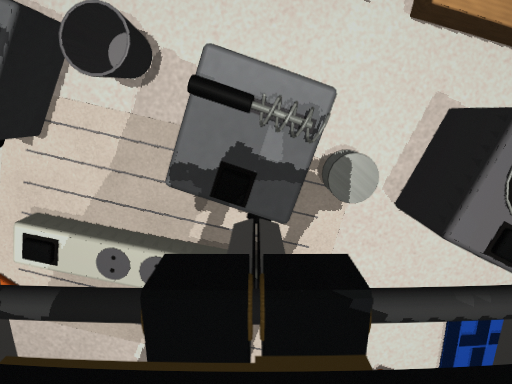

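The soldering station (thin iron) key is at (233,185), about world (593,−15). The extractor key now reads 122 mm high, which is fully down.

```bash
python3 -m handwheel '[[[0,-10,-3],0],[[0,-8.5,-2.5],0],[[20,0,0],0],[[28,0,0],0],[[20,0,0],0],[[10,0,0],0],[[5,0,0],0],[[0,0,0],0],[[0,0,0],0],[[0,0,0],0]]'
python3 - <<'E'
from h import *
to([593,-15,122])
c=manip.camera("wrist"); save(c,"wrist6.png")
E
```

```text
clock: 17.2
eef_pos: [593.3, -17.3, 133.4]
eef_rot: [2.745, 1.57, -0.084]
wrist_force: [-1.4, 0.4, 0.3]
finger_gap: 0.5
clock 17.2 tcp [593.3 -17.3 133.4] F [-1.4  0.4  0.3] gap 0.5 tool delta [11.4 -2.3 -0.4]
```

View pics/wrist6.png

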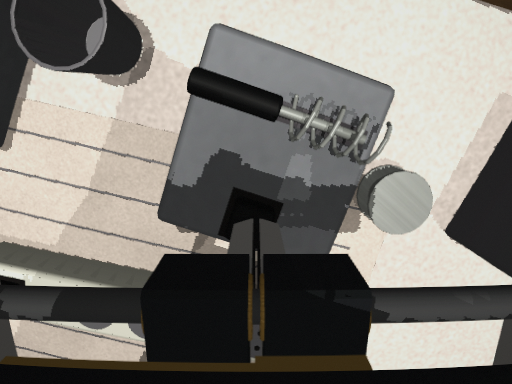

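The fingertips are over the key, about 2 mm to its right. I'll correct by −2 and press.

```bash
python3 -m handwheel '[[[0,-2,0],0],[[4,0,0],0],[[4,0,0],0],[[3,0,0],0],[[2,0,0],0],[[1.5,0,0],0],[[1,0,0],0],[[1,0,0],0],[[1,0,0],0],[[0,0,0],0]]'
```

```text
clock: 18.5
eef_pos: [592.5, -15.4, 115.4]
eef_rot: [-0.717, 1.571, 2.737]
wrist_force: [-3.6, 0.9, 4.3]
finger_gap: 0.4
```

```bash
python3 -m handwheel '[[[1,0,0],0],[[1,0,0],0],[[1,0,0],0],[[0.5,0,0],0],[[0,0,0],0],[[0,0,0],0],[[0,0,0],0],[[0,0,0],0],[[0,0,0],0],[[0,0,0],0]]'
python3 -m handwheel '[[[-5,0,0],0],[[-15,0,0],0],[[-30,0,0],0],[[-34,0,0],0],[[-15,0,0],0],[[0,20,20],0],[[0,20,20],0],[[0,20,20],0],[[0,0,0],0],[[0,0,0],0]]'
python3 - <<'E'
from h import *
to([593,-15,122])
for cam in("wrist","top","side"):
    c=manip.camera(cam); save(c,cam+"7.png")
    for n in("strip_key_top","extractor_key_top","solder_key_top","hotair_key_top","strip","solder","hotair","extractor"):
        for d in manip.cut_out(n,cam)[:2]:
            w,_=world(c,d["region"])
            if len(w)==0 or d["confidence"]<.35: continue
            print(cam,n,round(d["confidence"],2),np.round(d["centre"]),len(w),np.median(w,0).round(1))
E
```

```text
clock: 19.75
eef_pos: [592.5, -15.4, 112.0]
eef_rot: [2.816, 1.571, -0.013]
wrist_force: [-3.1, 0.5, 4.8]
finger_gap: 1.1
clock: 21.0
eef_pos: [554.1, -90.5, 210.8]
eef_rot: [-1.32, 1.571, 2.135]
wrist_force: [-0.4, -0.1, 1.1]
finger_gap: 0.3
clock 21.0 tcp [554.1 -90.5 210.8] F [-0.4 -0.1  1.1] gap 0.3 tool delta [ 88.8 -59.8 -60.3]
wrist strip_key_top 0.51 [484. 190.] 1000 [ 622.7 -264.9  122.3]
wrist strip_key_top 0.45 [  4. 205.] 178 [447.9 156.5  50.4]
wrist extractor_key_top 0.63 [483. 186.] 977 [ 622.2 -265.1  122.4]
wrist solder_key_top 0.87 [183. 123.] 1011 [594.4 -16.1 102.1]
wrist solder_key_top 0.42 [482. 188.] 1071 [ 621.9 -265.3  122.2]
wrist strip 0.6 [109. 218.] 12231 [469.5  45.4  44.1]
wrist hotair 0.36 [184. 120.] 1000 [594.6 -16.1 102.1]
wrist extractor 0.93 [459. 128.] 19009 [ 657.2 -228.3  114.1]
top strip_key_top 0.44 [182. 188.] 90 [439.8 171.9  53.2]
top extractor_key_top 0.59 [328. 111.] 85 [ 617.7 -266.3  123.6]
top extractor_key_top 0.46 [423. 241.] 99 [ 233.  -486.5  131.3]
top hotair_key_top 0.64 [141. 138.] 109 [583.1 275.1 110.6]
top strip 0.6 [190. 18
[... 261 characters left out ...]
_key_top 0.51 [234. 158.] 54 [441.3 169.4  51.1]
side extractor_key_top 0.71 [180. 307.] 170 [ 150.  -332.4  128.8]
side extractor_key_top 0.57 [245. 365.] 184 [ 232.3 -494.2  129.2]
side solder_key_top 0.62 [303. 176.] 71 [592.  -17.2 100.6]
side hotair_key_top 0.64 [264. 118.] 56 [583.6 267.7 105.9]
side hotair_key_top 0.4 [361. 230.] 83 [ 619.7 -269.5  120.6]
side strip 0.98 [253. 190.] 1699 [449.6  30.7  42.6]
side solder 0.63 [319. 186.] 2273 [618.3 -56.9  86.9]
side hotair 0.9 [274. 132.] 1444 [593.6 221.5  72.2]
side hotair 0.72 [360. 233.] 103 [ 619.2 -269.5  120.4]
side extractor 0.92 [197. 311.] 4324 [ 185.8 -333.9  112.4]
side extractor 0.59 [264. 362.] 2981 [ 276.6 -499.3  114.3]
```

```bash
python3 -c "
import cv2,numpy as np
cv2.imwrite('pics/both7.png',cv2.resize(np.hstack([cv2.imread('pics/wrist7.png'),cv2.imread('pics/top7.png')]),(800,300)))"
```

```text
(no output)
```

View pics/both7.png

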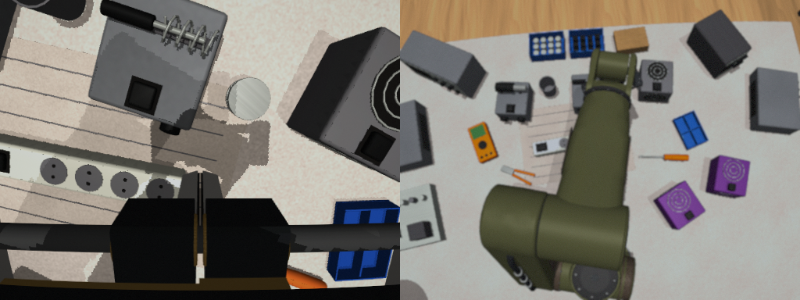

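All three keys read about 8 mm down: strip 53, extractor 122–124, solder 102. The hot-air key is still up at 111. Nothing has moved, and the arm is clear at z ≈ 211. Handing in.

```bash
python3 -c "
from cell import manip
print(manip.sign_off())"
```

```text
the job is handed in; nothing more can be done
None
```

I pressed the power strip, grey fume extractor and soldering station keys in that order, with the closed fingertips. Readings during each press peaked at about 6 N, well under the 20 N limit. The job was handed in at about 21 to 22 s of the 54 s allowed, and the hand-in gives no verdict.

| Key | Height before (mm) | Height after (mm) | State |
|---|---|---|---|
| Power strip | 61 | 50–53 | on |
| Fume extractor | 130–131 | 121–124 | on |
| Soldering station | 110–111 | 101–102 | on |
| Hot-air station | 111 | 111 | off, not touched |

- **Nothing disturbed:** In the last pictures the devices and the bystanders in view looked unmoved, and the arm stood clear at about 211 mm. I judged the bystanders by eye only.
- **Disagreements:** The wrist camera placed keys up to about 6 mm further out in x than the top camera, so I aimed between them. The side camera read the hot-air key lower, at 106 mm. It also reads other keys a few mm low, so I trusted the top camera's 111 mm.
- **Network errors:** The networks confused key names a few times, and I settled those against the pictures.

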